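# Lock the stand leg at its index mark and keep hold of it

### The arm

A 6-joint arm with a two-finger parallel gripper is mounted at the origin on the work surface; the furniture and walls round the work are solid. World frame = base frame: x ahead of the robot, y to its left, z up, the work surface at z = 0. Lengths are in m, angles in rad, forces in N, time in s.
With the tool pointing down it reaches from about 0.3 to 0.775 m from the base axis. Payload 14.6 kg.
Tool frame: the origin (TCP) lies on the mounting face of the last link; the fingertips stand 199 mm ahead of it and the grasp point (between the pads) lies 180 mm ahead of it; z points along the fingers, y is the line along which they close (so a half turn about z gives the same grasp; the last joint's range is limited). The gripper opens to 94 mm and grips with 3 to 60 N. Pads are 16 mm wide; open, the fingers measure 119 mm over their backs; the gripper's body (75 mm by 177 mm) begins 78 mm behind the grasp point.
Start: joints at [1.121, 0.3, 1.521, -0, 1.321, -0.067], TCP at [0.205, 0.51, 0.405] pointing down, gripper open.
Joint ranges: [-3.03, 3.03], [-0.79, 2.21], [0.23, 2.52], [-1.04, 4.18], [0, 3.07], [-2.55, 2.55]. Speed limits (rad/s): [2.22, 2.22, 2.57, 3.14, 3.14, 3.14].

### API

Orientations are given as a unit quaternion [w, x, y, z].
In Python, from station import readout, viewer, r gives the robot as it stands.
- The arm moves only by the tool move_arm, never from a script. Its argument "commands" is a list of rows, each a list of 5 numbers: the finger opening in cm, from 0 to 9.4, then the shift along the tool's x, y, z in cm, then the turn about the tool's z in rad. A call has exactly 5 rows; each row is the pose to reach, as a shift and turn from the pose commanded when the call began, along the tool's axes at that moment; what a row does not reach only later rows make up. A row lasts 1/8 s, in which the tool goes at most 62.5 mm and 10.7 degrees, less where a joint would pass 70% of its speed; a pose out of reach is approached as far as the arm can. A call with a gripper value outside its range is refused whole. The fingers move at their own pace and stop on an object; "force" is the grip in N (left out, the last holds). Time passes only in rows, so rows that repeat a pose let the fingers close, or fill a call up. It gives the time, the measured TCP pose, the force, the opening and the grip force at its end, in the units of the state.
- readout.sense(): the state, without advancing time (a new reading comes with each control period).
- viewer.snapshot(name): name is "scene" or "side" or "wrist"; returns the picture (384x512x3 uint8, blue, green, red); there is no depth.
- viewer.camera_info(name): a dict with "mtx" (3x3 intrinsics, pixels), "R" (3x3) and "t" (3): a world point X has camera coordinates R X + t; the wrist camera has in their place "mount" (4x4, takes a point from camera to tool coordinates, whose origin is the TCP and whose axes are the flange's). Camera axes: x right, y down, z forward; pixel columns grow to the right and rows downward; lengths in m; the calibration is good to about 2 mm. A picture is of the moment at which its call begins: read the wrist's pose just before it. camera_info takes no time and is no camera call.
- r.finish_job(): hands the job in; it is judged then, once.
The state is a dict: "time_s": time; "q": joint angles; "qvel": joint speeds; "tau": joint torques, N m; "tool_pos": TCP position; "eef_rot": TCP orientation; "contact_force": force on the tool from outside, world axes, zero at the start; "moment": the same for the moment, N m; "finger_gap": finger opening in m; "grip_force": force on a finger pad.
Only numpy, scipy, OpenCV 4.12 (cv2) and the standard library are available. Lean on these libraries where they do the work, as an engineer would, in place of code of your own. Each camera call takes 0.05 s, during which the arm holds its last target. There are 200 camera calls.

### The job

Take the sliding leg by its cross foot and draw it out of its socket until its pointer lines up with the index clip, leaving the cam lever open. Then, holding the leg at the clip against its return spring, slide the cam lever fully closed, and finish still holding the leg there by its cross foot, so that a colleague can tighten the set screw: do not let go. Leave the carton, the glue bottle and the tape measure alone.

Things in the scene. Friction and masses are not known exactly. Their poses are not given: they have to be found in the camera images.
- track: Fixed plywood base, 370 x 100 x 12 mm, with a dark steel socket 40 mm high. Origin on the bench under the leg's centre line. x runs along the leg: socket from x = 0 (mouth) to +146 mm; the leg comes out towards -x. z up; the index clip is on the -y side. Only the cross foot and the lever's paddle are taller than 50 mm. Place and yaw vary.
- leg (a joint): How far the sliding leg is drawn out, in m: 0 fully in, 0.10 at the outer stop. The leg is an aluminium bar ending in a T-shaped cross foot. A spring always draws it back in (3 N at 0, 6 N at 0.10; it starts at 0), whether the cam lever is open or closed, so it stays out only while held.
- foot_bar (a point): Centre of the leg's cross foot, a steel bar on edge: 14 mm thick along track x, 172 mm long along track y (17 mm of each end are rubber caps, 17 mm thick), from 46 to 80 mm above the bench. This point: height 63 mm, track x = -(0.100 + leg joint), y = 0. Pinch it from above anywhere along it; fingertips below 45 mm height meet the lever arm and leg.
- lever (a joint): Angle of the cam lever in rad: 0 fully closed (at its stop), 0.52 fully open. It stays where it is left; moving its paddle takes about 1.5 N. The leg carries it, on an upright pivot on the leg's centre line 82 mm from the cross foot towards the socket.
- thumb_paddle (a point): Centre of the cam lever's upright black thumb paddle, 63 mm up: 12 mm thick, 32 mm long along the lever, top 84 mm above the bench, centre 58 mm from the pivot. It sweeps along the socket-side face of the cross foot (gap 1 to 2 mm), its centre from track y = +15 mm (open) to -15 mm (closed). Push it with the side of a finger moved along that face. Lever arm below: top 38 mm up.
- pointer (a point): Tip of the thin pointer blade (4 mm wide) on the leg, straight below the middle of the cross foot's thickness, at track y = -35 mm, 18 mm above the bench. The leg is at its mark when this tip and the index clip have the same track x.
- index_clip: Small fixed steel index clip on the edge of the track, beside the pointer: an upright blade 8 mm wide along the track's x, its top 36 mm above the bench. Origin at the foot of the blade's middle, 12 mm above the bench, at track y = -43 mm; axes as the track's. The leg reaches it at a leg joint between 0.045 and 0.085.
- carton: Small cardboard carton, 70 x 100 x 60 mm, loose, left of the track; leave alone. Origin under its centre.
- glue: White glue bottle with an orange nozzle, 52 mm across, 150 mm high, loose, right of the track; leave alone. Origin under its centre.
- measure: Yellow tape measure, 38 x 72 x 68 mm, loose, beyond the track; leave alone. Origin under its centre.

How it is judged:
By the outcome, as a careful person would: the job done as asked, in the order asked, and still so for the second after the job is handed in, while the arm keeps its last pose, push and grip.
It also fails if it takes over 37 s, if anything falls off the work surface, if the arm or the gripper's body presses on something with over 40 N, if the wrist force passes 120 N, or if a joint passes its speed limit or range.

## Working session

There is one attempt and no reset: what is moved stays moved. The work goes in short steps, Python scripts to look and compute and a tool call to move; the robot and the scene stay as the last step left them, time stands still between calls to the robot, and variables do not carry over. Pictures are saved under pics/ and viewed, at most 10 in all, crops included, and the job is handed in when it is done.

Besides the shell and the picture viewer there is one more tool, called after "Request:" by a JSON object that holds its "fn" and its "kwargs", one argument or row to a line. move_arm: Moves the arm, as the interface text tells. Its arguments: {"type":"object","properties":{"commands":{"type":"array"},"force":{"type":"number"}},"required":["commands"]}

```bash
mkdir -p pics; ls; python3 - <<'E'
from station import readout, viewer, r
import cv2,numpy as np
s=readout.sense(); print({k:np.round(v,3) for k,v in s.items()})
a=viewer.snapshot("scene"); b=viewer.snapshot("side"); c=viewer.snapshot("wrist")
for n,i in zip(("scene","side","wrist"),(a,b,c)): cv2.imwrite(f"pics/{n}0.png",i)
for n in("scene","side","wrist"): print(n,viewer.camera_info(n))
E
```

```text
pics
{'time_s': np.float64(0.0), 'q': array([ 1.121,  0.3  ,  1.522,  0.   ,  1.321, -0.067]), 'qvel': array([ 0.001,  0.   , -0.002,  0.   , -0.002, -0.001]), 'tau': array([-3.0000e-03, -5.3181e+01, -3.5272e+01,  7.1000e-02,  2.4000e-02,
       -0.0000e+00]), 'tool_pos': array([0.205, 0.51 , 0.404]), 'eef_rot': array([-0.   ,  0.19 ,  0.982, -0.001]), 'contact_force': array([ 0.844,  0.351, -1.518]), 'moment': array([ 0.062, -0.012,  0.022]), 'grip_force': np.float64(0.0), 'finger_gap': np.float64(0.094)}
scene {'mtx': array([[380.21493908,   0.        , 254.92299121],
       [  0.        , 380.21493908, 190.89587026],
       [  0.        ,   0.        ,   1.        ]]), 'R': array([[ 0.84010829, -0.54238081, -0.0064118 ],
       [-0.37216558, -0.56777734, -0.73424906],
       [ 0.39460213,  0.61923497, -0.67884992]]), 't': array([-0.50738476,  0.29676359,  0.82733744])}
side {'mtx': array([[410.15644471,   0.        , 253.4273534 ],
       [  0.        , 410.15644471, 191.0784181 ],
       [  0.        ,   0.        ,   1.        ]]), 'R': array([[ 0.82983939, -0.5575357 , -0.0228153 ],
       [-0.32000009, -0.44199778, -0.83799637],
       [ 0.45712858,  0.70270329, -0.54519863]]), 't': array([-0.50728682,  0.27663674,  0.94584078])}
wrist {'mtx': array([[311.28917377,   0.        , 262.94509932],
       [  0.        , 311.28917377, 186.99859158],
       [  0.        ,   0.        ,   1.        ]]), 'mount': array([[ 5.63445825e-04, -9.66469851e-01, -2.56779496e-01,
         7.41983797e-02],
       [ 9.99999809e-01,  6.10262787e-04, -1.02636184e-04,
         2.40097659e-04],
       [ 2.55897749e-04, -2.56779389e-01,  9.66470010e-01,
         1.88662498e-02],
       [ 0.00000000e+00,  0.00000000e+00,  0.00000000e+00,
         1.00000000e+00]])}
```

View pics/scene0.png

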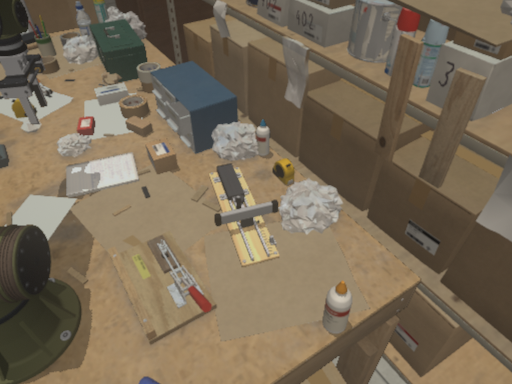

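View pics/side0.png

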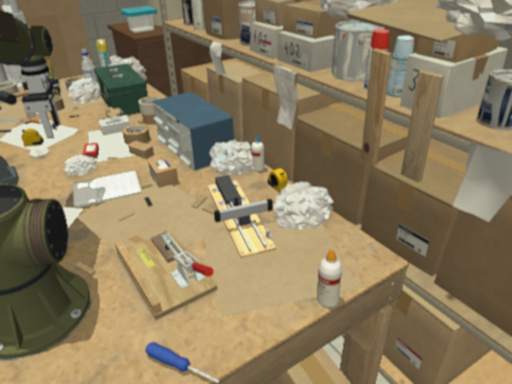

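View pics/wrist0.png

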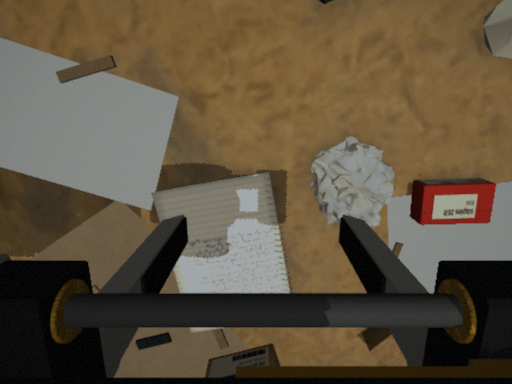

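The scene view shows the track from about (222,170) to (262,258), the dark socket at (230,182) and the cross foot from (217,219) to (277,207). The glue bottle is at (337,308), the tape at (284,169) and the carton at (162,157). The wrist camera doesn't see the track.

```bash
cat > h.py <<'E'
from station import readout, viewer, r
import cv2,numpy as np
from scipy.spatial.transform import Rotation as Ro
def TW():
    s=readout.sense(); q=np.array(s["eef_rot"]); T=np.eye(4)
    T[:3,:3]=Ro.from_quat(q[[1,2,3,0]]).as_matrix(); T[:3,3]=s["tool_pos"]; return T
def cam(name,T=None):
    c=viewer.camera_info(name)
    if name=="wrist":
        M=T@c["mount"]; return c["mtx"],M[:3,:3],M[:3,3]
    return c["mtx"],c["R"].T,-c["R"].T@c["t"]
def ray(C,uv,z):
    K,R,o=C; d=R@np.linalg.inv(K)@np.array([uv[0],uv[1],1.]); return o+d*(z-o[2])/d[2]
def proj(C,X):
    K,R,o=C; p=K@(R.T@(np.array(X)-o)); return p[:2]/p[2]
E
python3 - <<'E'
from h import *
C=cam("scene")
for n,uv,z in [("barL",(218,217),.08),("barR",(277,205),.08),("c1",(210,171),.012),("c2",(228,166),.012),("c3",(244,263),.012),("c4",(278,256),.012),("glue",(335,330),0),("tape",(286,180),0),("carton",(162,168),0)]: print(n,ray(C,uv,z).round(3))
a=cv2.imread("pics/scene0.png")[150:280,190:310]; cv2.imwrite("pics/sc_crop.png",cv2.resize(a,None,fx=5,fy=5,interpolation=2)[:600])
E
```

```text
barL [ 0.485 -0.014  0.08 ]
barR [ 0.634 -0.06   0.08 ]
c1 [0.586 0.233 0.012]
c2 [0.646 0.223 0.012]
c3 [ 0.49  -0.126  0.012]
c4 [ 0.573 -0.155  0.012]
glue [ 0.566 -0.376  0.   ]
tape [0.769 0.078 0.   ]
carton [0.47  0.345 0.   ]
```

View pics/sc_crop.png

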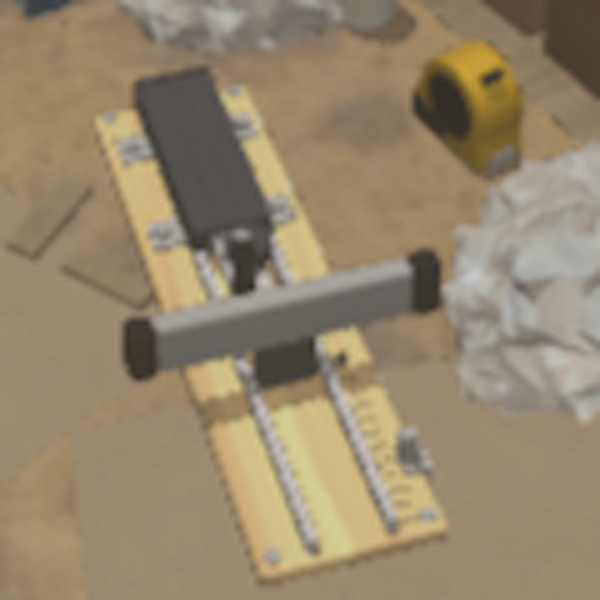

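The crop shows the clip at crop (412,450), on the right (-y) side, and the bar running from (140,345) to (425,280). Next I'll move above it for a close wrist view.

Request:
{"fn": "move_arm", "kwargs": {
  "commands": [
    [9.4,-4.2,-2.5,0,0],
    [9.4,-8.4,-5,0,0],
    [9.4,-12.6,-7.5,0,0],
    [9.4,-16.8,-10,0,0],
    [9.4,-21,-12.5,0,0]
  ]
}}

```text
time_s: 0.78
tool_pos: [0.3542, 0.3144, 0.4046]
eef_rot: [-0.0, 0.19, 0.982, -0.0]
contact_force: [0.4, -0.9, 0.7]
finger_gap: 0.0941
grip_force: 0.0
```

Request:
{"fn": "move_arm", "kwargs": {
  "commands": [
    [9.4,-4.2,-2.5,0,0],
    [9.4,-8.4,-5,0,0],
    [9.4,-12.6,-7.5,0,0],
    [9.4,-16.8,-10,0,0],
    [9.4,-21,-12.5,0,0]
  ]
}}

```text
time_s: 1.4
tool_pos: [0.5024, 0.12, 0.4046]
eef_rot: [-0.0, 0.19, 0.982, -0.0]
contact_force: [0.6, 0.5, 0.9]
finger_gap: 0.094
grip_force: 0.0
```

Request:
{"fn": "move_arm", "kwargs": {
  "commands": [
    [9.4,-4.2,-3,0,0],
    [9.4,-8.4,-6,0,0],
    [9.4,-12.6,-9,0,0],
    [9.4,-17,-12,0,0],
    [9.4,-17,-12,0,0]
  ]
}}

```text
time_s: 2.02
tool_pos: [0.6155, -0.0562, 0.4034]
eef_rot: [-0.001, 0.192, 0.981, -0.0]
contact_force: [-0.5, -0.0, -0.7]
finger_gap: 0.0937
grip_force: 0.0
```

```bash
python3 - <<'E'
from h import *
T=TW(); np.save("T1.npy",T); print(T.round(4))
cv2.imwrite("pics/w1.png",viewer.snapshot("wrist"))
E
```

```text
[[-9.264e-01  3.766e-01 -1.400e-03  6.155e-01]
 [ 3.766e-01  9.264e-01 -1.000e-04 -5.620e-02]
 [ 1.300e-03 -6.000e-04 -1.000e+00  4.034e-01]
 [ 0.000e+00  0.000e+00  0.000e+00  1.000e+00]]
```

View pics/w1.png

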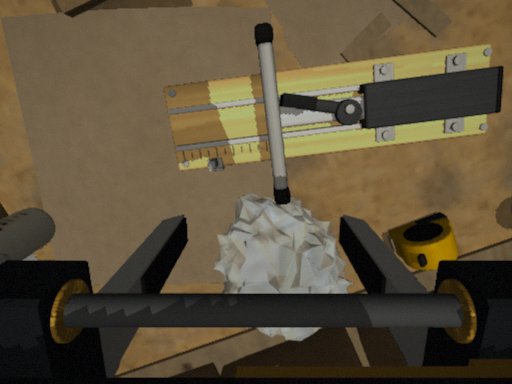

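The bar's end caps are at (263,32) and (281,195). The clip is at (215,165), the paddle at (290,102), the pivot at (348,110), and the base edges are clear. I'll zoom in for accurate clip pixels.

```bash
python3 - <<'E'
from h import *
C=cam("wrist",np.load("T1.npy"))
P=lambda u,v,z: ray(C,(u,v),z)[:2]
for n,p,q,z in [("lo",(183,169),(487,129),.012),("hi",(166,87),(490,46),.012),("sockhi",(363,86),(498,68),.04)]:
    d=P(*q,z)-P(*p,z); print(n,np.degrees(np.arctan2(d[1],d[0])))
a,b=P(263.5,33,.08),P(281.5,194,.08); d=a-b; print("bar",a,b,(a+b)/2,np.hypot(*d),np.degrees(np.arctan2(d[1],d[0]))-90)
for z in(.012,.036): print("clip",P(215,165,z))
i=cv2.imread("pics/w1.png")[80:205,155:315]; cv2.imwrite("pics/w1c.png",cv2.resize(i,None,fx=4.8,fy=4.8,interpolation=2))
E
```

```text
lo 75.48626556464714
hi 74.71936306640428
sockhi 75.22278508848713
bar [ 0.48937975 -0.00445907] [ 0.63524917 -0.0438095 ] [ 0.56231446 -0.02413429] 0.15108390711858694 74.90298609862654
clip [ 0.59040962 -0.10896367]
clip [ 0.58760147 -0.1037508 ]
```

View pics/w1c.png

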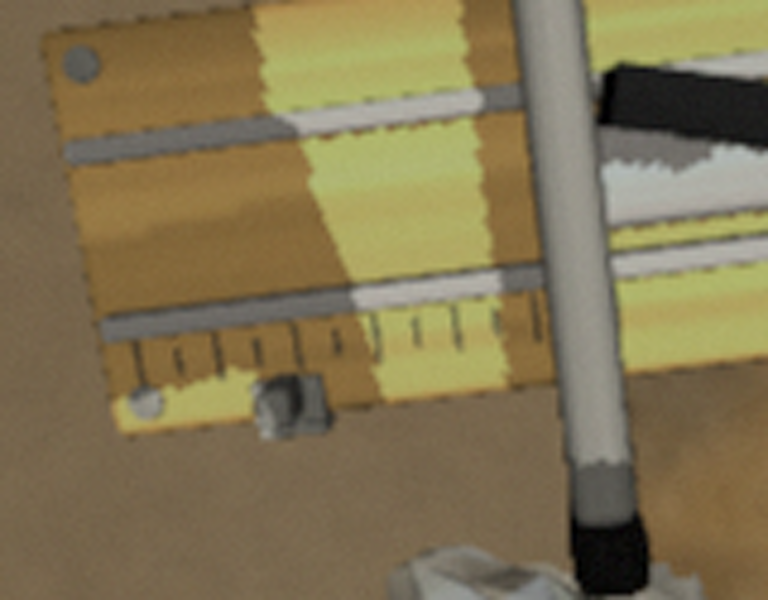

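The clip has a plate with a round feature, around crop (258–330, 372–440), so I need a closer look to find its blade. I'll lower the arm, align its yaw to the track (75.0°) and look again.

Request:
{"fn": "move_arm", "kwargs": {
  "commands": [
    [9.4,-0.5,-1,3,-0.06],
    [9.4,-1,-2,6,-0.124],
    [9.4,-1.5,-3,8,-0.124],
    [9.4,-1.5,-3,8,-0.124],
    [9.4,-1.5,-3,8,-0.124]
  ]
}}

```text
time_s: 2.7
tool_pos: [0.6174, -0.0864, 0.3259]
eef_rot: [0.001, 0.129, 0.992, 0.0]
contact_force: [-0.5, 0.0, 0.8]
finger_gap: 0.094
grip_force: 0.0
```

```bash
python3 - <<'E'
from h import *
T=TW(); np.save("T2.npy",T); print(T.round(4))
i=viewer.snapshot("wrist"); cv2.imwrite("pics/w2.png",i)
C=cam("wrist",T)
u,v=proj(C,[.589,-.106,.024]); print(u,v, proj(C,[.594,-.033,.08]))
x0,y0=int(u)-45,int(v)-60; print(x0,y0)
cv2.imwrite("pics/w2c.png",cv2.resize(i[y0:y0+100,x0:x0+133],None,fx=6,fy=6,interpolation=2))
E
```

```text
[[-9.666e-01  2.564e-01  1.500e-03  6.174e-01]
 [ 2.564e-01  9.666e-01 -2.000e-04 -8.640e-02]
 [-1.500e-03  2.000e-04 -1.000e+00  3.259e-01]
 [ 0.000e+00  0.000e+00  0.000e+00  1.000e+00]]
234.23727580732634 161.91881336754395 [324.65879469 157.07836789]
189 101
```

View pics/w2c.png

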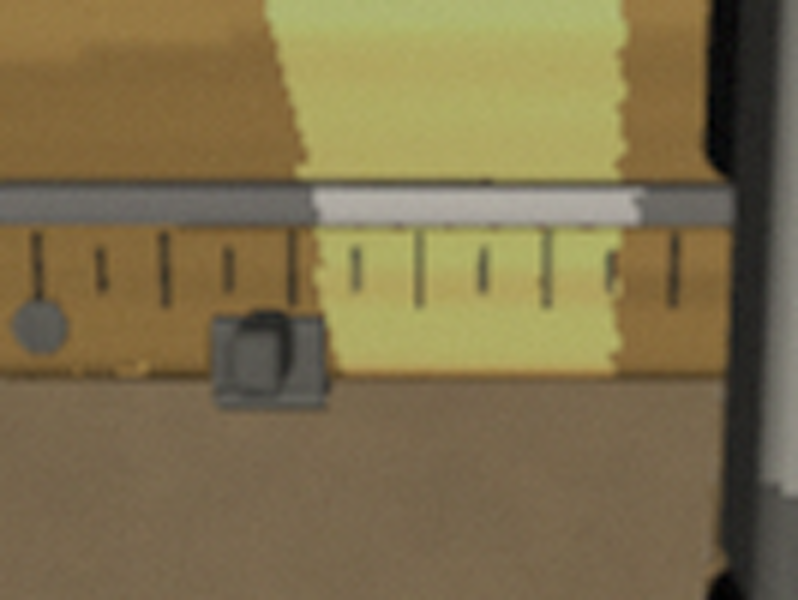

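The clip's foot plate spans crop x 212–328, centred at pixel (234.0,162). Its blade top is at about (232.1,158), and the bar's near face starts at about column 311.5. Now the numbers.

```bash
python3 - <<'E'
from h import *
T=np.load("T2.npy"); C=cam("wrist",T); g=cv2.cvtColor(cv2.imread("pics/w2.png"),cv2.COLOR_BGR2GRAY)
for v in(130,145,160): print(v,g[v,308:346])
ex=np.array([np.cos(np.radians(75)),np.sin(np.radians(75))]); ey=np.array([-ex[1],ex[0]])
for n,uv,z in [("plate",(234,162),.014),("blade",(232.1,159),.036)]:
    p=ray(C,uv,z)[:2]; print(n,p,"s,t",p@ex,p@ey)
C1=cam("wrist",np.load("T1.npy"))
m=(ray(C1,(263.5,33),.08)+ray(C1,(281.5,194),.08))[:2]/2; print("bar s,t",m@ex,m@ey, "tcp",T[:2,3]@ex,T[:2,3]@ey)
E
```

```text
130 [ 82  56  30  27  35  36  37  37  40  55  86 101 115 126 135 139 140 141
 142 143 145 141 140 141 136 128 122 105 128 152 151 150 153 151 151 153
 150 152]
145 [112 111  86  48  38  37  36  35  48  76  96 111 123 131 138 143 139 141
 143 141 143 140 139 136 129 125 102 136 166 166 168 168 168 166 167 167
 166 167]
160 [110 100  63  35  37  36  39  43  66  91 106 119 129 137 139 138 140 142
 144 142 144 139 134 130 123 103 135 165 167 168 165 166 162 164 164 164
 164 166]
plate [ 0.590545   -0.10761333] s,t 0.04889779317047541 -0.5982750427862967
blade [ 0.58418637 -0.10544474] s,t 0.049346762011605164 -0.5915718072074684
bar s,t 0.12218380084481546 -0.5494159645381235 tcp 0.07632751238530446 -0.6187054671591273
```

Request:
{"fn": "move_arm", "kwargs": {
  "commands": [
    [9.4,4,1.6,0,0],
    [9.4,8,3.2,0,0],
    [9.4,11.3,4.55,0,0],
    [9.4,11.3,4.55,3,0],
    [9.4,11.3,4.55,3,0]
  ]
}}

```text
time_s: 3.38
tool_pos: [0.5194, -0.0135, 0.2944]
eef_rot: [-0.001, 0.129, 0.992, -0.0]
contact_force: [0.2, 0.3, 0.1]
finger_gap: 0.0941
grip_force: 0.0
```

```bash
python3 - <<'E'
from h import *
C=cam("wrist",np.load("T2.npy"))
ex=np.array([np.cos(np.radians(75)),np.sin(np.radians(75))]); ey=np.array([-ex[1],ex[0]])
print(ray(C,(334.3,145),.08)[:2]@ex-.007, ray(C,(310.5,145),.046)[:2]@ex+.007)
T=TW(); np.save("T3.npy",T); print(T.round(4),T[:2,3]@ex,T[:2,3]@ey)
cv2.imwrite("pics/w3.png",viewer.snapshot("wrist"))
E
```

```text
0.12140198442793015 0.12326574208477334
[[-9.668e-01  2.556e-01 -1.400e-03  5.194e-01]
 [ 2.556e-01  9.668e-01  1.000e-04 -1.350e-02]
 [ 1.400e-03 -2.000e-04 -1.000e+00  2.944e-01]
 [ 0.000e+00  0.000e+00  0.000e+00  1.000e+00]] 0.12138435770483168 -0.5051762983885236
```

View pics/w3.png

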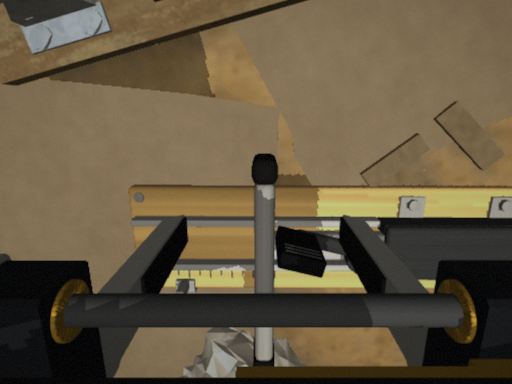

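The bar is centred between the fingers at column 264. The paddle is at (302,252), the clip is at (186,285), and the fingers are clear. Descend and close.

Request:
{"fn": "move_arm", "kwargs": {
  "commands": [
    [9.4,0,0,2.5,0],
    [9.4,0,0,4.3,0],
    [1.0,0,0,4.3,0],
    [1.0,0,0,4.3,0],
    [1.0,0,0,4.3,0]
  ],
  "force": 30
}}

```text
time_s: 4.05
tool_pos: [0.5199, -0.014, 0.2527]
eef_rot: [0.001, 0.129, 0.992, 0.0]
contact_force: [-0.4, -0.7, -1.0]
finger_gap: 0.0676
grip_force: 0.0
```

Request:
{"fn": "move_arm", "kwargs": {
  "commands": [
    [1.0,0,0,0,0],
    [1.0,0,0,0,0],
    [1.0,0,0,0,0],
    [1.0,0,0,0,0],
    [1.0,0,0,0,0]
  ]
}}

```text
time_s: 4.68
tool_pos: [0.5197, -0.0139, 0.2516]
eef_rot: [-0.0, 0.129, 0.992, 0.0]
contact_force: [1.0, 0.5, 0.8]
finger_gap: 0.0173
grip_force: 0.0
```

```bash
python3 - <<'E'
from h import *
ex=np.array([np.cos(np.radians(75)),np.sin(np.radians(75))]); ey=np.array([-ex[1],ex[0]])
C=cam("wrist",np.load("T3.npy"))
for uv in [(285,228),(325,237),(276,264),(320,275)]: p=ray(C,uv,.084)[:2]; print(p@ex,p@ey)
p=ray(C,(186,286),.02)[:2]; print("clip",p@ex,p@ey)
p=ray(C,(264,155),.08)[:2]; print("end",p@ex,p@ey)
T=TW(); print(T[:2,3]@ex,T[:2,3]@ey,T[2,3],readout.sense()["contact_force"])
E
```

```text
0.13611411723330455 -0.5095302580218949
0.16284990247027378 -0.5158317750710452
0.13056161826750068 -0.5358353340720197
0.1609585730494235 -0.544082632323847
clip 0.05049184892903762 -0.5937846545454801
end 0.12204253359051248 -0.461721969147803
0.1210227048024098 -0.5055552039984138 0.2516219690323378 [0.99057494 0.51419284 0.84304253]
```

Request:
{"fn": "move_arm", "kwargs": {
  "commands": [
    [1.0,0,0,0,0],
    [1.0,0,0,0,0],
    [1.0,0,0,0,0],
    [1.0,0,0,0,0],
    [1.0,0,0,0,0]
  ]
}}

```text
time_s: 5.3
tool_pos: [0.5197, -0.0139, 0.2516]
eef_rot: [0.0, 0.129, 0.992, 0.0]
contact_force: [1.0, 3.6, -1.5]
finger_gap: 0.0138
grip_force: 30.0
```

```bash
python3 - <<'E'
from h import *
ex=np.array([np.cos(np.radians(75)),np.sin(np.radians(75))]); ey=np.array([-ex[1],ex[0]])
T=TW(); print(T[:2,3]@ex,T[:2,3]@ey,T[2,3],readout.sense()["contact_force"])
cv2.imwrite("pics/w4.png",viewer.snapshot("wrist"))
E
```

```text
0.12104639113425592 -0.5055570088544716 0.2516442256308792 [ 0.97628887  3.64373091 -1.54448755]
```

View pics/w4.png

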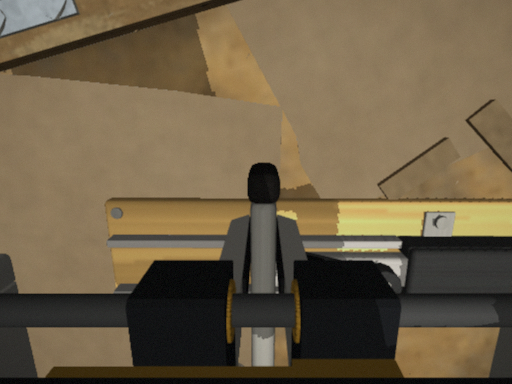

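The bar is gripped at a 13.8 mm gap with 30 N. The paddle is just beyond the fingers, untouched. Draw out 72 mm.

Request:
{"fn": "move_arm", "kwargs": {
  "commands": [
    [1.0,0,-1.5,0,0],
    [1.0,0,-3,0,0],
    [1.0,0,-4.5,0,0],
    [1.0,0,-6,0,0],
    [1.0,0,-7.2,0,0]
  ]
}}

```text
time_s: 5.98
tool_pos: [0.5009, -0.0841, 0.2516]
eef_rot: [-0.0, 0.129, 0.992, 0.0]
contact_force: [1.1, 7.4, -0.8]
finger_gap: 0.0137
grip_force: 30.0
```

Request:
{"fn": "move_arm", "kwargs": {
  "commands": [
    [1.0,0,0,0,0],
    [1.0,0,0,0,0],
    [1.0,0,0,0,0],
    [1.0,0,0,0,0],
    [1.0,0,0,0,0]
  ]
}}

```text
time_s: 6.6
tool_pos: [0.5012, -0.0831, 0.2516]
eef_rot: [-0.0, 0.129, 0.992, 0.0]
contact_force: [-1.9, 5.7, 0.9]
finger_gap: 0.0136
grip_force: 30.0
```

```bash
python3 - <<'E'
from h import *
ex=np.array([np.cos(np.radians(75)),np.sin(np.radians(75))]); ey=np.array([-ex[1],ex[0]])
T=TW(); s=readout.sense();print(T.round(4),T[:2,3]@ex,T[:2,3]@ey,s["contact_force"],s["finger_gap"])
o=[]
for n in("side","scene"):
    im=np.mean([viewer.snapshot(n).astype(float) for _ in range(4)],0).astype(np.uint8)
    cv2.imwrite(f"pics/{n}5.png",im); C=cam(n)
    p=ex*.049+ey*-.594; u,v=proj(C,[*p,.024]).round().astype(int); print(n,u,v)
    o.append(cv2.resize(im[v-25:v+25,u-30:u+30],(400*3//2*2//3*1,333),interpolation=2))
cv2.imwrite("pics/c5.png",np.hstack(o))
E
```

```text
[[-9.668e-01  2.557e-01 -5.000e-04  5.012e-01]
 [ 2.557e-01  9.668e-01  3.000e-04 -8.310e-02]
 [ 6.000e-04  1.000e-04 -1.000e+00  2.516e-01]
 [ 0.000e+00  0.000e+00  0.000e+00  1.000e+00]] 0.04948114187837152 -0.5056386546212055 [-1.86013952  5.65866096  0.8702209 ] 0.013579949524365675
side 267 233
scene 272 238
```

View pics/c5.png

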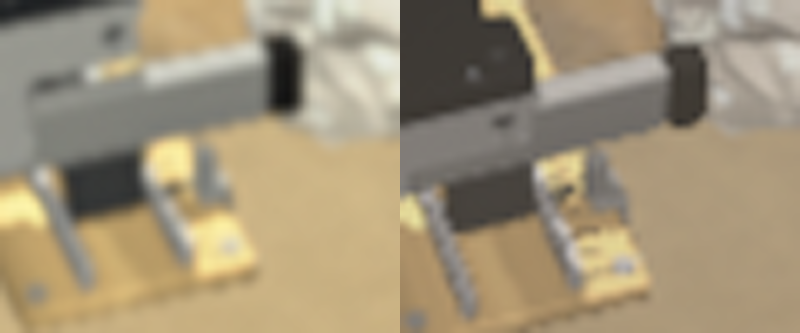

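The two enlarged crops (side, then scene) show the pointer's dark tip beside the clip blade: tip near (180,188) and (567,190), blade near (207,175) and (597,180). I've now used all 10 views, so the rest is numeric.

```bash
python3 - <<'E'
from h import *
ex=np.array([np.cos(np.radians(75)),np.sin(np.radians(75))]); ey=np.array([-ex[1],ex[0]])
for n,o,dx in(("side",(237,208),0),("scene",(242,213),400)):
    C=cam(n)
    f=lambda s,t,z: ((proj(C,[*(ex*s+ey*t),z])-o+.5)*6.667-.5+[dx,0]).round(1)
    for ds in(-.004,0,.004): print(n,ds,"ptr",f(.0495+ds,-.5855,.018),"clip foot",f(.049+ds,-.594,.012),"top",f(.049+ds,-.594,.036),"barR top",f(.0495+ds,-.6355,.08))
    g=cv2.cvtColor(cv2.imread(f"pics/{n}5.png"),cv2.COLOR_BGR2GRAY)
    print(g[o[1]+20:o[1]+36,o[0]+18:o[0]+40])
E
```

```text
side -0.004 ptr [188.7 192.5] clip foot [208.5 199.9] top [208.3 154.3] barR top [303.8  45.3]
side 0 ptr [185.3 186.7] clip foot [205.1 194.1] top [204.9 148.5] barR top [300.   39.8]
side 0.004 ptr [182.  180.9] clip foot [201.7 188.3] top [201.4 142.8] barR top [296.3  34.4]
[[126 124 123 124 130 138 148 159 166 167 156 149 155 167 174 176 177 180
  181 180 181 182]
 [120 117 114 127 152 178 198 208 212 207 182 160 158 166 176 182 181 180
  180 180 180 182]
 [102  97  97 127 175 213 226 229 231 227 198 159 148 154 167 178 180 179
  178 178 180 181]
 [ 73  67  77 127 190 224 227 227 232 230 204 155 135 142 157 174 178 178
  177 178 179 180]
 [ 55  53  70 134 199 220 221 223 230 230 206 152 128 135 153 174 179 178
  177 178 178 180]
 [ 53  52  71 140 200 216 220 222 226 228 206 151 125 133 157 178 183 179
  179 179 180 181]
 [ 54  52  68 129 186 207 212 205 203 210 192 147 125 134 162 184 185 181
  181 181 180 182]
 [ 54  52  62 106 154 179 180 157 153 171 168 139 125 133 155 174 177 180
  182 181 181 181]
 [ 53  53  55  84 126 149 144 120 124 151 164 142 128 133 142 149 158 175
  1
[... 1736 characters left out ...]
4 111 112 116 122 136 151 157
  157 156 155 156]
 [ 68  68 109 134 116 107 100 143 158 129 113 117 119 121 122 130 147 156
  156 156 155 156]
 [ 68  69  89 127 132 116 122 156 155 138 126 125 129 127 128 129 145 156
  155 155 155 155]
 [ 67  72  88 128 142 131 138 133 128 138 131 127 129 133 125 120 145 157
  157 156 155 155]
 [ 88 109 117 119 134 149 144 133 134 139 139 139 139 142 134 124 145 158
  158 157 156 155]
 [129 136 137 117 134 175 172 151 145 143 143 146 147 146 145 129 142 158
  157 157 156 156]
 [144 143 142 126 126 156 189 173 134 128 130 132 168 166 172 175 160 157
  156 156 156 157]
 [145 144 142 130 113 128 163 159 137 162 179 179 197 196 199 203 169 149
  156 156 157 157]]
```

The pointer and clip agree within about 1 mm. I'll make a small correction of -0.7 mm, ease the grip, and slide along the bar so the socket-side finger pushes the paddle.

Request:
{"fn": "move_arm", "kwargs": {
  "commands": [
    [1.0,0,-0.07,0,0],
    [1.0,0,-0.07,0,0],
    [1.0,0,-0.07,0,0],
    [1.0,0,-0.07,0,0],
    [1.0,0,-0.07,0,0]
  ],
  "force": 10
}}

```text
time_s: 7.62
tool_pos: [0.501, -0.0837, 0.2516]
eef_rot: [-0.0, 0.129, 0.992, 0.0]
contact_force: [-0.6, 4.7, 2.0]
finger_gap: 0.0142
grip_force: 10.0
```

Request:
{"fn": "move_arm", "kwargs": {
  "commands": [
    [1.0,-0.4,0,0,0],
    [1.0,-0.8,0,0,0],
    [1.0,-1.2,0,0,0],
    [1.0,-1.6,0,0,0],
    [1.0,-2.0,0,0,0]
  ]
}}

```text
time_s: 8.25
tool_pos: [0.5193, -0.0885, 0.2505]
eef_rot: [-0.004, 0.129, 0.992, 0.001]
contact_force: [-14.7, 9.5, 2.0]
finger_gap: 0.0141
grip_force: 11.5
```

```bash
cat >> h.py <<'E'
ex=np.array([np.cos(np.radians(75)),np.sin(np.radians(75))]); ey=np.array([-ex[1],ex[0]])
def st():
    T=TW(); s=readout.sense(); f=s["contact_force"][:2]
    print("t",s["time_s"],"s",T[:2,3]@ex,"y",T[:2,3]@ey+.5505,"z",T[2,3],"Fx,Fy",f@ex,f@ey,s["finger_gap"],s["grip_force"])
E
python3 -c "
from h import *
st()"
```

```text
t 8.25 s 0.04895286127991578 y 0.02599273869118579 z 0.25047339262193313 Fx,Fy 5.336594978358298 16.662516658381303 0.0141185486261215 11.523816862609237
```

Request:
{"fn": "move_arm", "kwargs": {
  "commands": [
    [1.0,-0.4,0,0,0],
    [1.0,-0.8,0,0,0],
    [1.0,-1.2,0,0,0],
    [1.0,-1.6,0,0,0],
    [1.0,-2.0,0,0,0]
  ]
}}

```text
time_s: 8.88
tool_pos: [0.5386, -0.0935, 0.2502]
eef_rot: [-0.004, 0.129, 0.992, 0.001]
contact_force: [-14.5, 9.4, 1.1]
finger_gap: 0.0142
grip_force: 11.2
```

```bash
python3 -c "
from h import *
st()"
```

```text
t 8.875 s 0.049063567194235144 y 0.006049030607788941 z 0.2502346014102464 Fx,Fy 5.317101901480501 16.426873535198332 0.01416228599329895 11.211425592773594
```

Request:
{"fn": "move_arm", "kwargs": {
  "commands": [
    [1.0,-0.1,0,0,0],
    [1.0,-0.2,0,0,0],
    [1.0,-0.3,0,0,0],
    [1.0,-0.4,0,0,0],
    [1.0,-0.5,0,0,0]
  ]
}}

```text
time_s: 9.5
tool_pos: [0.5434, -0.0948, 0.2502]
eef_rot: [-0.004, 0.129, 0.992, 0.001]
contact_force: [-12.6, 7.9, 1.2]
finger_gap: 0.014
grip_force: 10.3
```

```bash
python3 -c "
from h import *
st()"
```

```text
t 9.5 s 0.04908329321235262 y 0.0010847102955560128 z 0.25023984182727743 Fx,Fy 4.382533596915304 14.232421567051672 0.013952503442860312 10.340578848263249
```

Not at the lever's stop yet, so I'll creep on.

Request:
{"fn": "move_arm", "kwargs": {
  "commands": [
    [1.0,-0.1,0,0,0],
    [1.0,-0.2,0,0,0],
    [1.0,-0.3,0,0,0],
    [1.0,-0.4,0,0,0],
    [1.0,-0.4,0,0,0]
  ]
}}

```text
time_s: 10.12
tool_pos: [0.5472, -0.0958, 0.2502]
eef_rot: [-0.004, 0.129, 0.992, 0.001]
contact_force: [-14.2, 9.5, 1.1]
finger_gap: 0.0143
grip_force: 12.3
```

```bash
python3 -c "
from h import *
st()"
```

```text
t 10.125 s 0.04910340455317987 y -0.0028618095894418216 z 0.25018925292062444 Fx,Fy 5.541242973827702 16.21737523913738 0.014254220686796305 12.290960582904518
```

Request:
{"fn": "move_arm", "kwargs": {
  "commands": [
    [1.0,-0.1,0,0,0],
    [1.0,-0.2,0,0,0],
    [1.0,-0.2,0,0,0],
    [1.0,-0.3,0,0,0],
    [1.0,-0.3,0,0,0]
  ]
}}

```text
time_s: 10.75
tool_pos: [0.5492, -0.0961, 0.25]
eef_rot: [-0.007, 0.128, 0.992, 0.001]
contact_force: [-30.8, 13.1, 11.4]
finger_gap: 0.0142
grip_force: 21.5
```

```bash
python3 -c "
from h import *
st()"
```

```text
t 10.75 s 0.04928583747936452 y -0.004817913070888746 z 0.2500203961537617 Fx,Fy 4.720063338659136 33.18731078214167 0.01418878082582589 21.505802124738693
```

The side force jumped to 33 N at y = -5 mm, so the lever is at its stop. Ease the push slightly, trim s and firm up the grip.

Request:
{"fn": "move_arm", "kwargs": {
  "commands": [
    [1.0,0.1,-0.04,0,0],
    [1.0,0.1,-0.04,0,0],
    [1.0,0.1,-0.04,0,0],
    [1.0,0.1,-0.04,0,0],
    [1.0,0.1,-0.04,0,0]
  ],
  "force": 30
}}

```text
time_s: 11.38
tool_pos: [0.5485, -0.0964, 0.25]
eef_rot: [-0.005, 0.128, 0.992, 0.001]
contact_force: [-22.4, 11.4, 6.0]
finger_gap: 0.0139
grip_force: 39.7
```

```bash
python3 - <<'E'
from h import *
st()
o={"side":(237,208),"scene":(242,213)}
for n in o:
    im=np.mean([viewer.snapshot(n).astype(float) for _ in range(4)],0).astype(np.uint8); cv2.imwrite(f"pics/{n}6.png",im)
    g=cv2.cvtColor(im,cv2.COLOR_BGR2GRAY); a,b=o[n]; print(g[b+25:b+33,a+20:a+34])
# paddle: black region vs. projections
    C=cam(n); s=.049
    for y in(.015,-.015): print(n,y,proj(C,[*(ex*(s+.024)+ey*(-.5505+y)),.084]).round(1))
st()
E
```

```text
t 11.375 s 0.04886517541638712 y -0.004269264204905143 z 0.25002036554126394 Fx,Fy 5.168062300182073 24.617854466798917 0.013896283006960044 39.73082397133112
[[ 60 103 155 190 212 204 172 153 140 126 126 134 154 172]
 [ 59 102 154 193 213 192 151 137 132 124 126 133 150 166]
 [ 58  95 143 176 183 147 111 113 121 122 125 132 142 152]
 [ 54  83 126 153 147 115  97 109 123 126 128 133 136 139]
 [ 54  75 111 138 141 128 121 129 136 135 135 137 136 133]
 [ 71  90 114 132 146 146 142 141 145 145 143 143 144 139]
 [107 122 130 131 141 149 146 143 146 149 151 152 153 148]
 [140 147 145 133 135 148 151 148 145 148 155 158 160 156]]
side 0.015 [243.6 215.3]
side -0.015 [254.2 213. ]
[[139 192 208 196 158 140 147 119 110 116 114 143 156 156]
 [120 158 174 161 140 140 135 109 104 111 113 127 139 150]
 [118 138 144 148 134 121 129 113 104 111 112 117 130 149]
 [120 141 128 118 103  88 114 110 104 111 111 115 121 136]
 [108 135 118  89  89 100 122 120 112 116 119 121 122 129]
 [ 89 126 133 106 115 133 138 137 126 125 128 126 128 128]
 [ 88 128 142 131 138 134 128 138 131 126 128 133 125 119]
 [117 120 134 142 139 133 134 139 138 139 138 142 134 124]]
scene 0.015 [246.6 220.9]
scene -0.015 [258.1 218.1]
t 11.775 s 0.04885074569291989 y -0.0042849481644584575 z 0.25003393923216 Fx,Fy 5.65198614832921 24.783120271848645 0.013263499655163066 39.730487521737814
```

```bash
python3 -c "
from h import *
print(r.finish_job())"
```

```text
the job is handed in; nothing more can be done
None
```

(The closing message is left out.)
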